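# Slide the carrier disc into the warmer's pocket by feel

## Robot

A 6-joint arm with a two-finger parallel gripper is mounted at the origin on the work surface. World frame = base frame: x ahead of the robot, y to its left, z up, the work surface at z = 0. Lengths are in m, angles in rad, forces in N, time in s.
With the tool pointing down it reaches from about 0.275 to 0.75 m from the base axis. Payload 10.2 kg.
Tool frame: the origin (TCP) lies between the finger pads; the fingertips stand 19 mm ahead of it and the grasp point (between the pads) is the TCP (r.finger_overhang is the distance from the TCP to the fingertips, in m); z points along the fingers, y is the line along which they close (so a half turn about z gives the same grasp; the last joint's range is limited). The gripper opens to 88 mm and grips with 3 to 60 N. Pads are 18 mm wide; open, the fingers measure 123 mm over their backs; the gripper's body (75 mm by 187 mm) begins 45 mm behind the grasp point.
Start: joints at [0.971, 0.313, 1.498, -0, 1.331, -0.223], TCP at [0.193, 0.488, 0.258] pointing down, gripper open.
Joint ranges: [-2.94, 2.94], [-0.97, 2.17], [0.19, 2.56], [-1.23, 4.37], [0.02, 3.11], [-2.88, 2.88]. Speed limits (rad/s): [2.39, 2.39, 3.01, 3.14, 3.14, 3.14].

## Interface

Orientations are given as a unit quaternion [w, x, y, z].
In Python, from plant import r gives the robot as it stands. The module is installed in compiled form; this text tells all that it offers.
- The arm moves only by the tool carry_out, never from a script. Its argument "moves" is a list of rows, each a list of 5 numbers: the shift along the world's x, y, z in mm, then the turn about the world's z in rad, then the closure, from 0 (fully open) to 1 (shut). A call has 1 to 10 rows; each row shifts and turns the commanded pose from where the row before left it; what a row does not reach is not made up. A row lasts 1/12 s, in which the tool goes at most 41.7 mm and 7.16 degrees, less where a joint would pass 70% of its speed; a pose out of reach is approached as far as the arm can. A call is refused whole if a number of a shift passes 41.7 or a number of a turn 0.125, either way. A call with a gripper value outside its range is refused whole. The fingers move at their own pace and stop on an object; "newtons" is the grip in N (left out, the last holds). Time passes only in rows, so rows that do not move let the fingers close. It gives the time, the measured TCP pose, the force, the opening and the grip force at its end, in the units of the state.
- r.get_obs(): the state, without advancing time (a new reading comes with each control period).
- r.grab_frame(name): name is "scene" or "top" or "wrist"; returns a dict with "image" (480x640x3 uint8, blue, green, red), "camera_matrix" (3x3 intrinsics, pixels), "world_from_camera" (4x4, takes a point from camera to world coordinates). Camera axes: x right, y up, looking along -z (the intrinsics and any distortion apply to the point x, -y, -z); pixel columns grow to the right and rows downward; lengths in m; the calibration is good to about 2 mm. A picture is of the moment at which its call begins. There is no depth.
- r.close_job(): hands the job in; it is judged then, once.
The state is a dict: "time_s": time; "joint_pos": joint angles; "qvel": joint speeds; "tau": joint torques, N m; "tool_pos": TCP position; "tcp_rot": TCP orientation; "force": force on the tool from outside, world axes, zero at the start; "wrist_torque": the same for the moment, N m; "finger_gap": finger opening in m; "gripper_force": force on a finger pad.
Only numpy, scipy, OpenCV 4.12 (cv2) and the standard library are available. Lean on these libraries where they do the work, as an engineer would, in place of code of your own. Each camera call takes 0.05 s, during which the arm holds its last target. There are 200 camera calls.

## Task

Slide the loose aluminium disc across the warmer's two smooth metal plates until it drops into the shallow round pocket in the other plate and lies flat at the bottom of it, fully home. Keep it down on the plates all the way (do not lift it or stand it on edge), handle it gently, and do not shift the capped pots, the glass jar or the cup of pens.

Things in the scene. Friction and masses are not known exactly. Their poses are not given: they have to be found in the camera images.
- warmer: White flat-bed warmer, fixed on the table. Origin: centre of the underside of its bed, 340 (x) x 440 (y) mm and 60 mm high; a ledge 75 mm deep at the same height continues it on the +x side. Two smooth grey fixed metal plates lie on the bed side by side along its y, edges touching, tops level: each 250 (x) x 175 (y) x 12 mm. One is blank; the other has the pocket.
- deck (a point): Point above the middle of the warmer's bed at the height of the plates' upper face (72 mm above the warmer's origin), axes as the warmer's. The pair of plates is not laid exactly: the seam between them is a line along x somewhere within 20 mm of y = 0 here, their centre line along y somewhere within 25 mm of x = 0. This is not measured.
- plate_left (a point): Point 87.5 mm to the +y side of point deck, same height: about the middle of one of the two plates. The disc starts on the blank plate. The other plate, across the seam (+y or -y, it varies), has in its exact middle (on the centre line, 87.5 mm from the seam) a round flat-bottomed pocket 94 mm across, 5 mm deep, 1 mm chamfer. Find it by touch or by eye.
- disc_center (a point): Point on the axis of the loose aluminium disc, 4 mm above its underside (half-way up its rim); z along its axis. Disc 90 mm across, rim 8 mm high, about 0.18 kg. A flat sprung cap 80 mm across covers its top, standing 4 mm above the rim (12 mm above the underside). The disc starts flat on the blank plate: this point 4 mm above point deck's height; fully home in the pocket, 1 mm below it.
- disc: The same disc; origin at the centre of its underside. The cap yields 0.4 mm per N, 3.5 mm in all. The disc slides easily on the plates (friction about 0.2); the cap grips a fingertip (about 1), so shut fingertips pressing its middle with 4 to 8 N drag it along; the rim can also be pushed. Within about 10 mm of the pocket it tips in and may jam askew; press its high side and move on. Over 60 N from the robot damages it.
- pot_a: Bystander: a small capped specimen pot with a white cap, 34 mm across, 40 mm high, standing on the warmer's far ledge; origin at the centre of its underside.
- pot_b: Bystander: the same with an orange cap, also on the far ledge.
- jar: Bystander: a capped glass jar, 70 mm across, 95 mm high, on the table to the left; origin at the centre of its underside.
- pencup: Bystander: a black cup of pens, 76 mm across, 140 mm high, on the table to the right; origin under its centre.
Not all that is in view belongs to the job. Of the things shaped like the disc, the aluminium one is meant.

How it is judged:
By the outcome, as a careful person would: the job done as asked, in the order asked, and still so for the second after the job is handed in, with the robot touching nothing.
It also fails if it takes over 72 s, if anything falls off the work surface, if the arm or the gripper's body presses on something with over 40 N, if the wrist force passes 120 N, or if a joint passes its speed limit or range.

## Working session

There is one attempt and no reset: what is moved stays moved. The work goes in short steps, Python scripts to look and compute and a tool call to move; the robot and the scene stay as the last step left them, time stands still between calls to the robot, and variables do not carry over. Pictures are saved under pics/ and viewed, at most 10 in all, crops included, and the job is handed in when it is done.

Besides the shell and the picture viewer there is one more tool, called after "Call:" as name([rows], argument=value, ...), one row to a line, values as JSON. carry_out: Moves the arm, as the interface text tells. Its arguments: {"type":"object","properties":{"moves":{"type":"array","items":{"type":"array","items":{"type":"number"}}},"newtons":{"type":"number"}},"required":["moves"]}

```bash
mkdir -p pics
cat > h.py <<'E'
import numpy as np, cv2
from plant import r
def ray(f,u,v,z):
    K=np.array(f["camera_matrix"]);T=np.array(f["world_from_camera"])
    d=T[:3,:3]@np.array([(u-K[0,2])/K[0,0],-(v-K[1,2])/K[1,1],-1.]);o=T[:3,3]
    return o+d*(z-o[2])/d[2]
def proj(f,p):
    K=np.array(f["camera_matrix"]);T=np.array(f["world_from_camera"])
    c=T[:3,:3].T@(np.array(p)-T[:3,3]);return K[0,0]*c[0]/-c[2]+K[0,2],K[1,1]*-c[1]/-c[2]+K[1,2]
E
python3 - <<'E'
from h import *
for n in ["scene","top"]:
    f=r.grab_frame(n); cv2.imwrite(f"pics/{n}0.png",f["image"]); print(n,np.round(f["camera_matrix"],1).tolist(),np.round(f["world_from_camera"],3).tolist())
print({k:np.round(v,3).tolist() for k,v in r.get_obs().items()})
E
```

```text
scene [[436.2, 0.0, 321.7], [0.0, 436.2, 238.3], [0.0, 0.0, 1.0]] [[0.45, -0.688, 0.57, 1.115], [0.893, 0.343, -0.292, -0.3], [0.006, 0.64, 0.768, 0.869], [0.0, 0.0, 0.0, 1.0]]
top [[445.4, 0.0, 316.5], [0.0, 445.4, 243.5], [0.0, 0.0, 1.0]] [[-0.001, 0.984, -0.177, 0.379], [-1.0, -0.002, -0.005, -0.008], [-0.005, 0.177, 0.984, 1.097], [0.0, 0.0, 0.0, 1.0]]
{'time_s': 0.1, 'joint_pos': [0.971, 0.313, 1.498, 0.0, 1.331, -0.223], 'qvel': [-0.0, -0.0, -0.001, 0.0, 0.001, -0.001], 'tau': [0.002, -40.281, -25.265, 0.07, 0.034, -0.0], 'tool_pos': [0.193, 0.488, 0.257], 'tcp_rot': [-0.0, 0.187, 0.982, -0.001], 'force': [-0.132, -0.211, -0.192], 'wrist_torque': [-0.03, -0.033, 0.003], 'gripper_force': 0.0, 'finger_gap': 0.088}
```

View pics/top0.png

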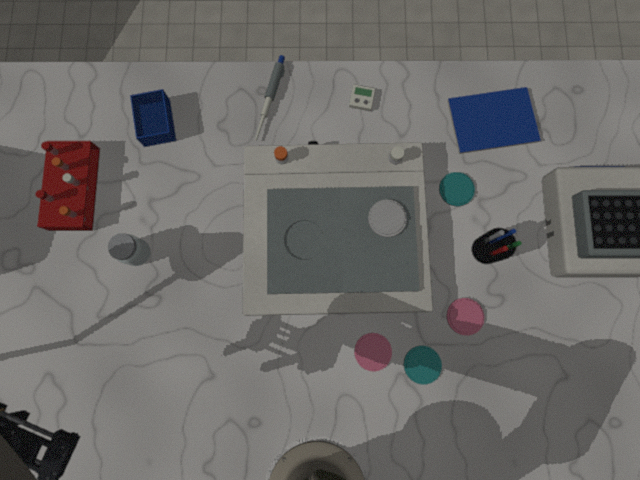

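View pics/scene0.png

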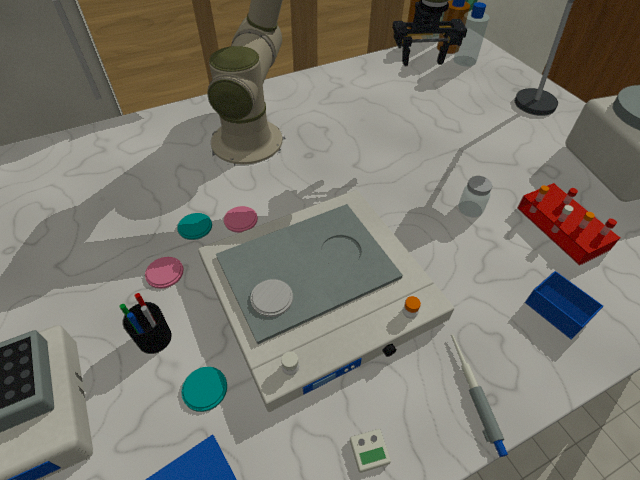

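Candidates for the disc, in top view: aluminium/grey (388,217) on the plate; teal (457,188) and (423,364); pink (373,351) and (466,316). I choose the grey one on the blank plate. The pocket's arc is at about (305,240).

Run:
```python
from h import *
f=r.grab_frame("top"); im=f["image"]
hsv=cv2.cvtColor(im,cv2.COLOR_BGR2HSV)
print(im[280,340],im[217,388],im[180,260],im[240,286],im[240,310])
c=im[170:310,235:440]; cv2.imwrite("pics/crop1.png",cv2.resize(c,None,fx=3.8,fy=3.8,interpolation=cv2.INTER_CUBIC))
b=im.astype(int); m=((b[...,0]-b[...,2]>4)).astype(np.uint8)*255
m2=np.zeros_like(m); m2[170:310,250:435]=m[170:310,250:435]
m2=cv2.morphologyEx(m2,cv2.MORPH_OPEN,np.ones((3,3)))
cs,_=cv2.findContours(m2,cv2.RETR_EXTERNAL,cv2.CHAIN_APPROX_NONE); C=max(cs,key=cv2.contourArea)
# plate outline in world
W=np.array([ray(f,*p[0],0.072)[:2] for p in C]).astype(np.float32)*1000
R=cv2.minAreaRect(W); print("plates rect mm",R)
# disc: bright blob
g=cv2.cvtColor(im,cv2.COLOR_BGR2GRAY); m3=np.zeros_like(g); m3[190:245,360:415]=(g[190:245,360:415]>150)*255
cs,_=cv2.findContours(m3,cv2.RETR_EXTERNAL,cv2.CHAIN_APPROX_NONE); D=max(cs,key=cv2.contourArea)
for z in(.080,.084):
    W=np.array([ray(f,*p[0],z)[:2] for p in D]).astype(np.float32)*1000
    print("disc",z,cv2.minEnclosingCircle(W),cv2.fitEllipse(W))
# warmer outline
# pocket dark arc
m4=np.zeros_like(g); reg=g[205:275,275:335]; med=np.median(reg); print("med",med)
m4[205:275,275:335]=(reg<med-12)*255; ys,xs=np.nonzero(m4)
P=np.array([ray(f,x,y,.071)[:2]*1000 for x,y in zip(xs,ys)]); print(len(P),P.min(0),P.max(0))
A=np.c_[2*P,np.ones(len(P))]; s=np.linalg.lstsq(A,(P**2).sum(1),rcond=None)[0]; print("circle",s[:2],np.sqrt(s[2]+s[:2]@s[:2]))
```

```text
[84 86 81] [117 118 120] [125 135 136] [62 66 62] [83 83 82]Traceback (most recent call last):
  File "<stdin>", line 9, in <module>
ValueError: max() iterable argument is empty
```

View pics/crop1.png

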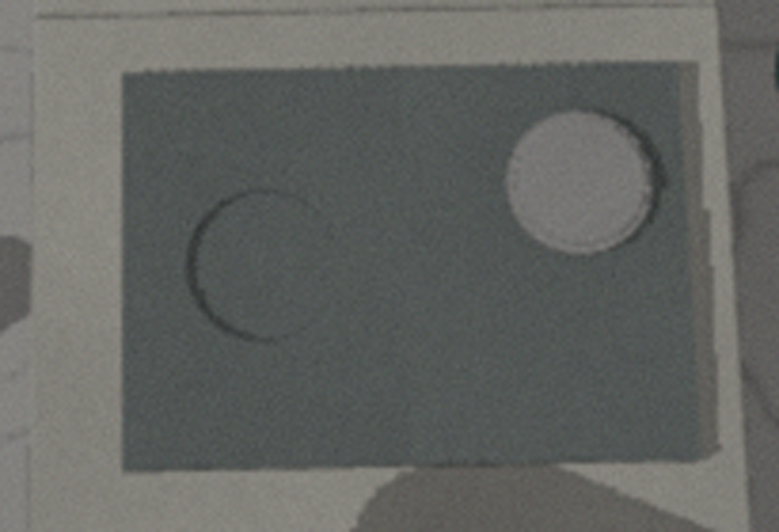

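The crop shows the aluminium disc on the right plate at top-image (387,218) and the pocket ring at about (304,240). I now fix the mask thresholds.

Run:
```python
from h import *
f=r.grab_frame("top"); im=f["image"]; g=cv2.GaussianBlur(cv2.cvtColor(im,cv2.COLOR_BGR2GRAY),(3,3),0)
def big(m,box):
    y0,y1,x0,x1=box; n=np.zeros(g.shape,np.uint8); n[y0:y1,x0:x1]=m[y0:y1,x0:x1]*255
    return max(cv2.findContours(n,cv2.RETR_EXTERNAL,cv2.CHAIN_APPROX_NONE)[0],key=cv2.contourArea)
D=big(g>100,(194,242,364,410))
for z in(.080,.084):
    W=np.array([ray(f,*p[0],z)[:2] for p in D]).astype(np.float32)*1000
    print("disc",z,cv2.minEnclosingCircle(W),cv2.fitEllipse(W))
for u,v in[(267.4,188.9),(413.9,186.6),(418.4,291.0),(267.1,293.9)]: print("corner",ray(f,u,v,.072)*1000)
reg=g[212:268,278:330]; ys,xs=np.nonzero(reg<np.median(reg)-7); ys+=212; xs+=278
P=np.array([ray(f,x,y,.071)[:2]*1000 for x,y in zip(xs,ys)]); print(len(P),P.min(0),P.max(0))
for _ in range(3):
    s=np.linalg.lstsq(np.c_[2*P,np.ones(len(P))],(P**2).sum(1),rcond=None)[0]; R=np.sqrt(s[2]+s[:2]@s[:2]); e=abs(np.hypot(*(P-s[:2]).T)-R); P=P[e<4]
print("pocket",s[:2],R,len(P))
# two-view check of the pocket & disc with scene
f2=r.grab_frame("scene"); print("scene px pocket,disc",proj(f2,[*s[:2]/1000,.072]))
i2=f2["image"]; g2=cv2.cvtColor(i2,cv2.COLOR_BGR2GRAY); n=np.zeros_like(g2); n[270:325,240:302]=(g2[270:325,240:302]>g2[240,300]+28)*255
D2=max(cv2.findContours(n,cv2.RETR_EXTERNAL,cv2.CHAIN_APPROX_NONE)[0],key=cv2.contourArea)
W=np.array([ray(f2,*p[0],.084)[:2] for p in D2]).astype(np.float32)*1000; print("disc scene",cv2.minEnclosingCircle(W),cv2.fitEllipse(W))
for u,v in[(348,196.5),(217,255),(259,335),(401,272)]: print("corner scene",ray(f2,u,v,.072)*1000)
```

```text
disc 0.08 ((622.7124633789062, -166.3542022705078), 44.19281768798828) ((622.4899291992188, -166.10594177246094), (84.09647369384766, 86.57774353027344), 106.57593536376953)
disc 0.084 ((621.7522583007812, -165.7299041748047), 44.0189094543457) ((621.530517578125, -165.4825439453125), (83.7656478881836, 86.23716735839844), 106.57585906982422)
corner [695.83134705 114.8584483   72.        ]
corner [ 700.50480378 -235.36266948   72.        ]
corner [ 451.77327143 -235.72136643   72.        ]
corner [445.7381986 110.9966391  72.       ]
167 [526.50134397  27.05745617] [619.57347286  73.94130269]
pocket [573.42426279  26.77267598] 45.72000231345007 161
scene px pocket,disc (np.float64(340.14086778646157), np.float64(249.73712721575936))
disc scene ((626.0939331054688, -166.92242431640625), 43.804195404052734) ((624.7362670898438, -165.65081787109375), (78.62053680419922, 83.70448303222656), 119.31707763671875)
corner scene [427.94712685 128.28007576  72.        ]
corner scene [ 460.41626853 -234.31794422   72.        ]
corner scene [ 692.69192568 -222.46750326   72.        ]
corner scene [690.18607043 118.58697935  72.        ]
```

Plate rectangle checks out (350 × 249 mm, yaw about 0.015 rad, centre (573.5, -61)). The pocket from its edge, (573.4, 26.8), agrees with the plate geometry, (572.1, 26.4). The disc is at about (622, -166). I use a pocket target of (573, 26.6) and travel over there now.

Call:
carry_out([
  [21.5, -32.7, 0, 0, 1],
  [21.5, -32.7, 0, 0, 1],
  [21.5, -32.7, 0, 0, 1],
  [21.5, -32.7, 0, 0, 1],
  [21.5, -32.7, 0, 0, 1],
  [21.5, -32.7, 0, 0, 1],
  [21.5, -32.7, 0, 0, 1],
  [21.5, -32.7, 0, 0, 1],
  [21.5, -32.7, 0, 0, 1],
  [21.5, -32.7, 0, 0, 1],
], newtons=10)

```text
time_s: 1.08
tool_pos: [0.4088, 0.1593, 0.2579]
tcp_rot: [0.0, 0.187, 0.982, 0.0]
force: [-0.1, 0.4, 0.8]
finger_gap: 0.0237
gripper_force: 0.0
```

Call:
carry_out([
  [21.5, -32.7, 0, 0, 1],
  [21.5, -32.7, 0, 0, 1],
  [21.5, -32.7, 0, 0, 1],
  [21.5, -32.7, 0, 0, 1],
  [21.5, -32.7, 0, 0, 1],
  [21.5, -32.7, 0, 0, 1],
  [21.5, -32.7, 0, 0, 1],
  [21.5, -32.7, 0, 0, 1],
  [10, -16, 0, 0, 1],
  [0, 0, 0, 0, 1],
])

```text
time_s: 1.92
tool_pos: [0.5911, -0.1198, 0.2565]
tcp_rot: [-0.0, 0.189, 0.982, -0.0]
force: [-0.8, 0.5, -0.0]
finger_gap: 0.0005
gripper_force: 0.0
```

Call:
carry_out([
  [15.5, -23, -20, 0, 1],
  [15.5, -23, -20, 0, 1],
  [0, 0, -35, 0, 1],
  [0, 0, -35, 0, 1],
  [0, 0, -25, 0, 1],
  [0, 0, -10, 0, 1],
  [0, 0, 0, 0, 1],
  [0, 0, 0, 0, 1],
])

```text
time_s: 2.58
tool_pos: [0.6216, -0.1621, 0.1141]
tcp_rot: [0.001, 0.187, 0.982, -0.0]
force: [-0.0, -0.1, 0.8]
finger_gap: 0.0005
gripper_force: 0.0
```

Run:
```python
from h import *
f=r.grab_frame("scene"); im=f["image"][200:350,180:380]; cv2.imwrite("pics/s1.png",cv2.resize(im,None,fx=4,fy=4,interpolation=cv2.INTER_CUBIC))
o=r.get_obs(); print(o["tool_pos"],o["force"])
```

```text
[ 0.62194389 -0.16235866  0.11485236] [-0.37042286  0.37146571 -0.09868108]
```

View pics/s1.png

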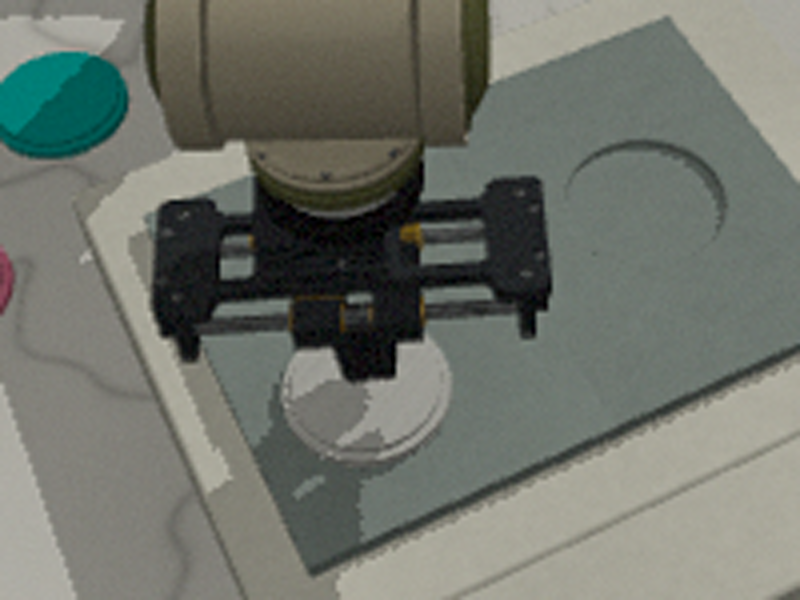

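The shut fingertips hang about 12 mm above the aluminium disc near its middle (crop (370,375), disc centre about (367,390)). I descend until contact.

Call:
carry_out([
  [0, -3.5, -5, 0, 1],
  [0, 0, -5, 0, 1],
  [0, 0, 0, 0, 1],
  [0, 0, 0, 0, 1],
])

```text
time_s: 2.97
tool_pos: [0.6212, -0.1661, 0.103]
tcp_rot: [0.0, 0.187, 0.982, -0.0]
force: [-1.4, -0.2, 1.3]
finger_gap: 0.0006
gripper_force: 0.5
```

Call:
carry_out([
  [0, 0, -2, 0, 1],
  [0, 0, 0, 0, 1],
  [0, 0, 0, 0, 1],
])

```text
time_s: 3.22
tool_pos: [0.6214, -0.1661, 0.1014]
tcp_rot: [0.0, 0.187, 0.982, -0.0]
force: [-1.5, -0.3, 5.1]
finger_gap: 0.0003
gripper_force: 2.5
```

Call:
carry_out([
  [0, 0, -1, 0, 1],
  [0, 0, 0, 0, 1],
  [0, 0, 0, 0, 1],
])

```text
time_s: 3.47
tool_pos: [0.6214, -0.1661, 0.1007]
tcp_rot: [0.001, 0.187, 0.982, -0.0]
force: [-1.5, -0.9, 5.9]
finger_gap: 0.0001
gripper_force: 3.4
```

Call:
carry_out([
  [-1, 4, 0, 0, 1],
  [-2, 8, 0, 0, 1],
  [-2, 8, 0, 0, 1],
  [-2, 8, 0, 0, 1],
  [-2, 8, 0, 0, 1],
  [-2, 8, 0, 0, 1],
  [-2, 8, 0, 0, 1],
  [-2, 8, 0, 0, 1],
  [-1, 4, 0, 0, 1],
  [0, 0, 0, 0, 1],
])

```text
time_s: 4.3
tool_pos: [0.6057, -0.1012, 0.1009]
tcp_rot: [0.001, 0.187, 0.982, 0.0]
force: [0.4, 2.7, 6.9]
finger_gap: 0.0004
gripper_force: 3.2
```

Run:
```python
from h import *
f=r.grab_frame("scene"); im=f["image"][200:350,180:380]; cv2.imwrite("pics/s2.png",cv2.resize(im,None,fx=4,fy=4,interpolation=cv2.INTER_CUBIC))
f=r.grab_frame("top"); cv2.imwrite("pics/t2.png",f["image"])
o=r.get_obs(); print(o["tool_pos"],o["force"])
```

```text
[ 0.60569792 -0.10137088  0.10071594] [0.15868295 1.50109569 6.96974743]
```

View pics/s2.png

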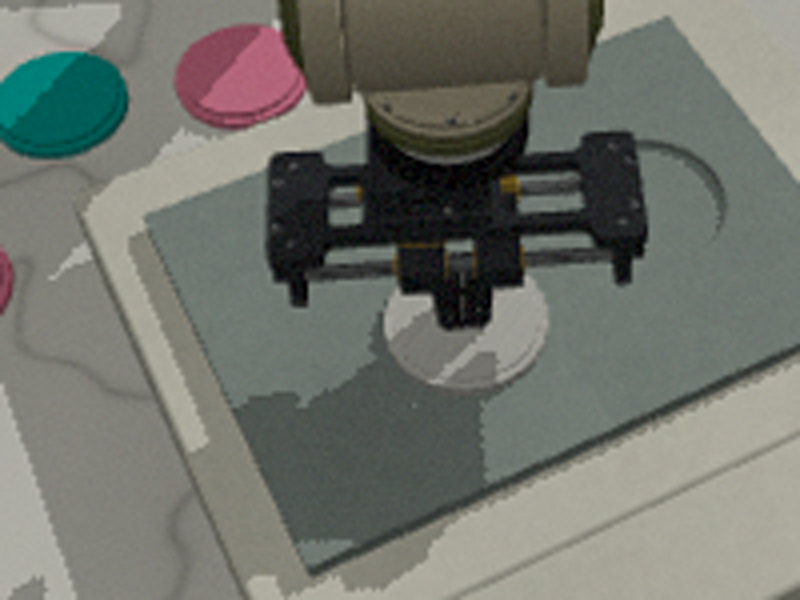

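The disc followed the fingertips (crop centre about (467,325)). Continue.

Call:
carry_out([
  [-1, 4, 0, 0, 1],
  [-2.1, 8, 0, 0, 1],
  [-2.1, 8, 0, 0, 1],
  [-2.1, 8, 0, 0, 1],
  [-2.1, 8, 0, 0, 1],
  [-2.1, 8, 0, 0, 1],
  [-2.1, 8, 0, 0, 1],
  [-2.1, 8, 0, 0, 1],
  [-2.1, 8, 0, 0, 1],
  [-1, 4, 0, 0, 1],
])

```text
time_s: 5.23
tool_pos: [0.587, -0.0296, 0.1008]
tcp_rot: [0.001, 0.187, 0.982, -0.0]
force: [0.9, -1.9, 6.3]
finger_gap: 0.0007
gripper_force: 3.2
```

Call:
carry_out([
  [-2.1, 8, 0, 0, 1],
  [-2.1, 8, 0, 0, 1],
  [-2.1, 8, 0, 0, 1],
  [-1, 4, 0, 0, 1],
  [-1, 4, 0, 0, 1],
  [0, 0, 0, 0, 1],
])

```text
time_s: 5.73
tool_pos: [0.5787, 0.0026, 0.1008]
tcp_rot: [0.001, 0.187, 0.982, 0.0]
force: [0.0, 2.5, 6.8]
finger_gap: 0.0007
gripper_force: 3.2
```

Run:
```python
from h import *
f=r.grab_frame("scene"); im=f["image"][180:310,250:423]; cv2.imwrite("pics/s3.png",cv2.resize(im,None,fx=4.5,fy=4.5,interpolation=cv2.INTER_CUBIC))
o=r.get_obs(); print(o["tool_pos"],o["force"],o["wrist_torque"])
```

```text
[0.57868566 0.00255127 0.10073659] [-0.59591975  1.79795143  6.44469623] [0.35587741 0.0231701  0.02498383]
```

View pics/s3.png

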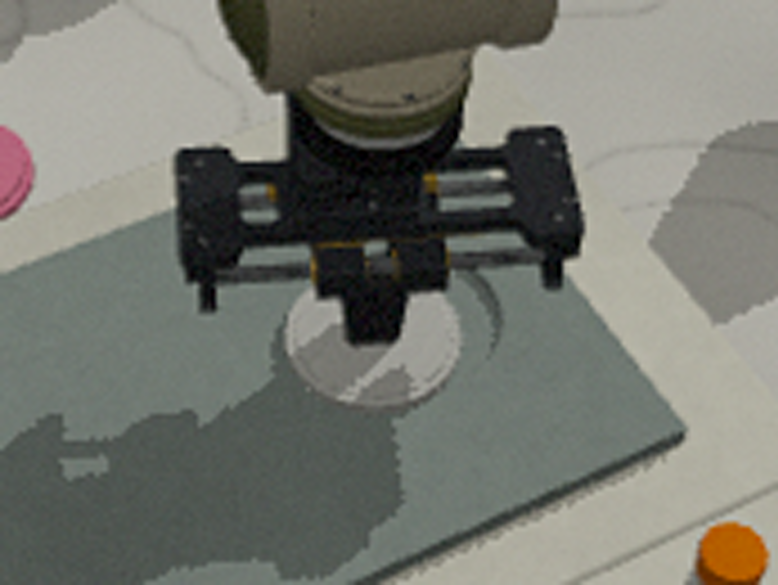

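The disc sits just short of the pocket arc (crop arc at (495,310), disc right edge at (460,340)). It has about 24 mm to go. I approach in small steps.

Call:
carry_out([
  [-1, 4, 0, 0, 1],
  [-1, 4, 0, 0, 1],
  [-1, 4, 0, 0, 1],
  [0, 0, 0, 0, 1],
])

```text
time_s: 6.12
tool_pos: [0.5757, 0.0145, 0.1007]
tcp_rot: [0.001, 0.187, 0.982, 0.0]
force: [0.4, 1.8, 5.1]
finger_gap: 0.0005
gripper_force: 3.0
```

Call:
carry_out([
  [-0.8, 3, 0, 0, 1],
  [-0.8, 3, 0, 0, 1],
  [0, 0, 0, 0, 1],
])

```text
time_s: 6.37
tool_pos: [0.5738, 0.0205, 0.1004]
tcp_rot: [0.001, 0.187, 0.982, 0.0]
force: [-0.8, 1.4, 5.3]
finger_gap: 0.0001
gripper_force: 2.3
```

Call:
carry_out([
  [-0.5, 2, 0, 0, 1],
  [-0.5, 2, 0, 0, 1],
  [0, 0, 0, 0, 1],
])

```text
time_s: 6.62
tool_pos: [0.5726, 0.0244, 0.0999]
tcp_rot: [0.0, 0.187, 0.982, 0.0]
force: [0.1, 0.8, 4.6]
finger_gap: 0.0005
gripper_force: 2.4
```

Call:
carry_out([
  [0, 1, -0.5, 0, 1],
  [0, 1, -0.5, 0, 1],
  [0, 0, 0, 0, 1],
  [0, 0, 0, 0, 1],
])

```text
time_s: 6.95
tool_pos: [0.5725, 0.0262, 0.0988]
tcp_rot: [-0.0, 0.187, 0.982, 0.0]
force: [-0.2, 0.6, 5.4]
finger_gap: 0.0007
gripper_force: 2.9
```

Run:
```python
from h import *
f=r.grab_frame("scene"); im=f["image"][200:300,290:423]; cv2.imwrite("pics/s4.png",cv2.resize(im,None,fx=6,fy=6,interpolation=cv2.INTER_CUBIC))
o=r.get_obs(); print(o["tool_pos"],o["force"],o["wrist_torque"])
```

```text
[0.57248746 0.02618771 0.09880652] [-1.15727109  0.40348662  6.34635495] [0.0213638  0.03473745 0.01499858]
```

View pics/s4.png

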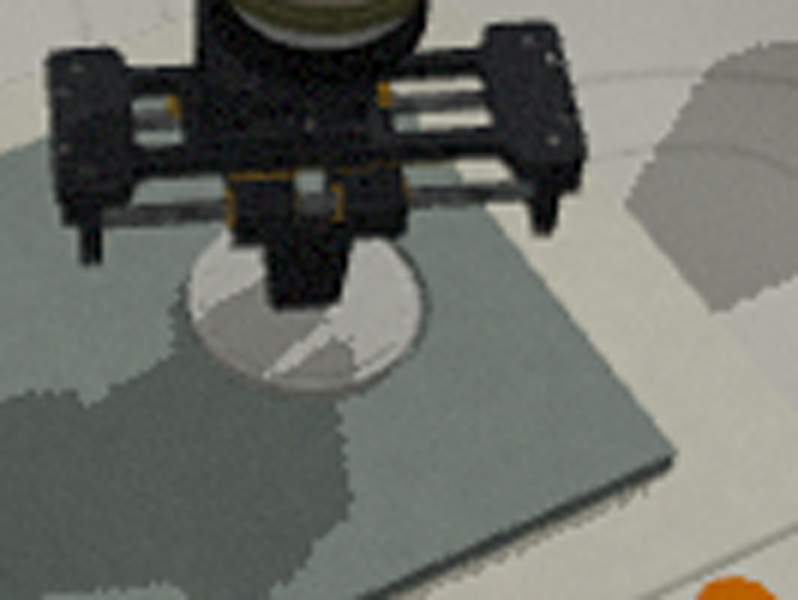

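The disc's leading (right) edge has dipped in, and the centre is about 2 mm down. The trailing edge is still up, so I keep moving forward with light pressing.

Call:
carry_out([
  [0, 1, -0.5, 0, 1],
  [0, 0, 0, 0, 1],
  [0, 0, 0, 0, 1],
])

```text
time_s: 7.25
tool_pos: [0.5723, 0.0272, 0.0978]
tcp_rot: [-0.0, 0.187, 0.982, 0.0]
force: [0.7, 0.3, 1.8]
finger_gap: 0.0003
gripper_force: 0.7
```

Call:
carry_out([
  [0, 1, -0.5, 0, 1],
  [0, 0, 0, 0, 1],
  [0, 0, 0, 0, 1],
])

```text
time_s: 7.5
tool_pos: [0.5724, 0.0281, 0.0976]
tcp_rot: [-0.0, 0.187, 0.982, -0.0]
force: [-0.8, 0.0, 2.5]
finger_gap: 0.0005
gripper_force: 1.0
```

Call:
carry_out([
  [0, 1, -0.5, 0, 1],
  [0, 0, 0, 0, 1],
  [0, 0, 0, 0, 1],
])

```text
time_s: 7.75
tool_pos: [0.5725, 0.0291, 0.0973]
tcp_rot: [0.0, 0.187, 0.982, 0.0]
force: [-0.4, -1.5, 1.6]
finger_gap: 0.0008
gripper_force: 1.4
```

Force and height now imply a drop of about 5 mm, which is fully home. I press once to confirm, then retreat and look.

Call:
carry_out([
  [0, -2, 0, 0, 1],
  [0, 0, -1.5, 0, 1],
  [0, 0, -1, 0, 1],
  [0, 0, 0, 0, 1],
  [0, 0, 0, 0, 1],
])

```text
time_s: 8.17
tool_pos: [0.5726, 0.027, 0.0952]
tcp_rot: [0.0, 0.187, 0.982, 0.0]
force: [-2.1, 0.2, 7.7]
finger_gap: 0.0005
gripper_force: 3.9
```

Call:
carry_out([
  [0, 0, 3, 0, 1],
  [0, 0, 20, 0, 1],
  [0, 0, 35, 0, 1],
  [0, 0, 35, 0, 1],
  [-20, 30, 20, 0, 1],
  [-20, 33, 0, 0, 1],
  [-20, 33, 0, 0, 1],
  [-20, 33, 0, 0, 1],
  [-20, 33, 0, 0, 1],
  [0, 0, 0, 0, 1],
])

```text
time_s: 9.0
tool_pos: [0.4692, 0.1933, 0.2075]
tcp_rot: [-0.001, 0.185, 0.983, 0.0]
force: [-0.1, -0.2, -0.1]
finger_gap: 0.0007
gripper_force: 0.0
```

Call:
carry_out([
  [-20, 33, 0, 0, 1],
  [-20, 33, 0, 0, 1],
  [-20, 33, 0, 0, 1],
  [-20, 33, 0, 0, 1],
  [0, 0, 0, 0, 1],
  [0, 0, 0, 0, 1],
])

```text
time_s: 9.5
tool_pos: [0.3918, 0.3218, 0.2074]
tcp_rot: [-0.0, 0.186, 0.983, -0.0]
force: [0.4, 0.1, -0.2]
finger_gap: 0.0007
gripper_force: 0.0
```

Run:
```python
from h import *
f=r.grab_frame("top"); im=f["image"]; a=im[130:310,235:440]
f2=r.grab_frame("scene"); b=f2["image"][190:350,210:440]
cv2.imwrite("pics/end.png",np.vstack([cv2.resize(a,(340,299)),cv2.resize(b,(430,299))[:,:340]]) if 0 else np.hstack([cv2.resize(a,(370,325),interpolation=cv2.INTER_CUBIC),cv2.resize(b,(430,299),interpolation=cv2.INTER_CUBIC)[:299].repeat(1,0) if 0 else cv2.copyMakeBorder(cv2.resize(b,(430,299),interpolation=cv2.INTER_CUBIC),0,26,0,0,cv2.BORDER_CONSTANT)]))
g=cv2.GaussianBlur(cv2.cvtColor(im,cv2.COLOR_BGR2GRAY),(3,3),0); n=np.zeros_like(g); n[205:275,270:340]=(g[205:275,270:340]>100)*255
D=max(cv2.findContours(n,cv2.RETR_EXTERNAL,cv2.CHAIN_APPROX_NONE)[0],key=cv2.contourArea)
W=np.array([ray(f,*p[0],.077)[:2] for p in D]).astype(np.float32)*1000; print(cv2.minEnclosingCircle(W),cv2.fitEllipse(W))
o=r.get_obs(); print(o["tool_pos"],o["force"])
```

```text
((574.213134765625, 25.589874267578125), 44.7125358581543) ((573.7939453125, 27.016921997070312), (82.53129577636719, 87.4742431640625), 96.41761016845703)
[0.3930458  0.32031732 0.20741787] [ 0.43286853 -0.10811747  0.73445736]
```

View pics/end.png

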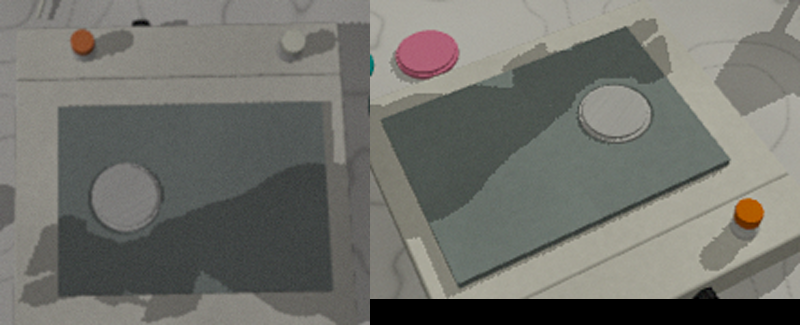

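The disc lies in the pocket with an even ring around it (left panel (126,197), right panel (615,112)). Its measured centre is (573.8, 27.0) and the drop is about 5 mm at both press forces. Both pots are unmoved, so I hand in.

```bash
python3 -c "
from plant import r
print(r.close_job())"
```

```text
the job is handed in; nothing more can be done
None
```

The aluminium disc was slid across the plates into the pocket and measures flat and fully home (about 5 mm drop, centred), both pots stand where they were with the arm never near the jar or pen cup, and the job is handed in at about 10 s; the hand-in returned no verdict.

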